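Put the microscope objectives away in the caddy by length

ROBOT

A 6-joint arm with a two-finger parallel gripper is mounted at the origin on the work surface. World frame = base frame: x ahead of the robot, y to its left, z up, the work surface at z = 0. Lengths are in m, angles in rad, forces in N, time in s.
With the tool pointing down it reaches from about 0.15 to 0.775 m from the base axis. Payload 6.1 kg.
Tool frame: the origin (TCP) lies at the very end of the fingers, on their centre line; the grasp point (between the pads) lies 19 mm behind it (env.grip_point_offset is the distance from the TCP to the grasp point, in m); z points along the fingers, y is the line along which they close (so a half turn about z gives the same grasp; the last joint's range is limited). The gripper opens to 85 mm and grips with 20 to 120 N. Pads are 22 mm wide; open, the fingers measure 114 mm over their backs; the gripper's body (76 mm by 85 mm) begins 54 mm behind the grasp point. The pads swing forward as they close: fully open they stand 13 mm farther back than shut.
Start: joints at [-1.256, 0.126, -0.04, 1.405, 0, 1.571], TCP at [0.163, -0.499, 0.231] pointing down, gripper open.
Joint ranges: [-2.72, 2.72], [-0.95, 1.95], [-1.27, 1.35], [-1.78, 2.02], [-1.46, 1.47], [-3.14, 3.14]. Speed limits (rad/s): [2.39, 2.39, 3.01, 3.14, 3.14, 3.14].

INTERFACE

Orientations are given as [roll, pitch, yaw] about the fixed x, y, z axes, in that order (R = Rz(yaw) Ry(pitch) Rx(roll)).
In Python, from workcell import env gives the robot as it stands. Calls block until the motion is done:
- env.reach(position, orientation): joint-space move of the TCP to a pose.
- env.line_to(position, rot=None, v=0.15): straight line of the TCP; rot=None keeps the orientation; v is the mean speed in m/s.
- env.move_joints(angles): joint-space move.
- env.command_gripper(opening, strength=None): opening from 0.0 (shut) to 1.0 (fully open); strength is the grip in N (None keeps the last); returns when the fingers have stopped.
- env.pause(seconds).
- env.solve_ik(position, orientation): joint angles nearest the present ones, or None.
- env.get_obs(): the state.
- env.read_camera(name): name is "scene" or "top" or "wrist"; returns the picture (480x640x3 uint8, red, green, blue); there is no depth.
- env.camera_info(name): a dict with "fx", "fy", "cx", "cy" (pixels), "k1" (the pictures are not rectified: a ray, as slopes to the right and down, at radius r is drawn at 1 + k1 r^2 times it, then the intrinsics apply), "rvec" (rotation vector, rad) and "tvec" (3), from world to camera coordinates, as OpenCV has them; the wrist camera has in their place "tool_from_camera" (4x4, takes a point from camera to tool coordinates, whose origin is the TCP and whose axes are the flange's). Camera axes: x right, y down, z forward; pixel columns grow to the right and rows downward; lengths in m; the calibration is good to about 2 mm. A picture is of the moment at which its call begins: read the wrist's pose just before it. camera_info takes no time and is no camera call.
A pose or a line that the arm cannot do raises env.Unreachable and nothing moves.
- env.sign_off(): hands the job in; it is judged then, once.
The state is a dict: "time": time; "joints": joint angles; "qd": joint speeds; "joint_efforts": joint torques, N m; "tcp_pos": TCP position; "ee_rot": TCP orientation; "force": force on the tool from outside, world axes, zero at the start; "wrist_torque": the same for the moment, N m; "opening": opening from 0.0 (shut) to 1.0 (fully open); "grasp_force": force on a finger pad.
Only numpy, scipy, OpenCV 4.12 (cv2) and the standard library are available. Lean on these libraries where they do the work, as an engineer would, in place of code of your own. Each camera call takes 0.05 s, during which the arm holds its last target. There are 200 camera calls.

TASK

Put the four microscope objectives away in the grey caddy, one to a bay, standing upright with the lens up on the bay floor, in order of length: the shortest in the bay next to the black carrying knob, the longest in the bay farthest from it. The two eyepieces with the wide rubber cups do not belong in it: leave them where they stand.

Things in the scene. Friction and masses are not known exactly. Their poses are not given: they have to be found in the camera images.
- caddy: Fixed grey caddy, any heading. Origin: at bench height under the middle of its row of 4 bays; x along the row to the knob, z up. Bay centres x = +75 (next to knob), +25, -25, -75 mm, y = 0; bays 46 mm square inside, floor 4 mm above the bench, 4 mm walls, tops 11 mm above the bench. Knob: 22 mm black ball on a post at x = +122 mm, top 54 mm up. Spans x -102 to +140, y +-27 mm.
- objective_40: The shortest of the four microscope objectives: plain metal barrel of constant diameter 28 mm, 40 mm tall in all, its top 6 mm tapering to an 18 mm nose with a small lens; two thin dark rings. Stands upright on the bench; origin at the centre of its underside, z up through the lens. 70 g, give or take 40 percent.
- objective_50: The second shortest of the four microscope objectives: plain metal barrel of constant diameter 28 mm, 50 mm tall in all, its top 6 mm tapering to an 18 mm nose with a small lens; two thin dark rings. Stands upright on the bench; origin at the centre of its underside, z up through the lens. 82 g, give or take 40 percent.
- objective_60: The second longest of the four microscope objectives: plain metal barrel of constant diameter 28 mm, 60 mm tall in all, its top 6 mm tapering to an 18 mm nose with a small lens; two thin dark rings. Stands upright on the bench; origin at the centre of its underside, z up through the lens. 94 g, give or take 40 percent.
- objective_70: The longest of the four microscope objectives: plain metal barrel of constant diameter 28 mm, 70 mm tall in all, its top 6 mm tapering to an 18 mm nose with a small lens; two thin dark rings. Stands upright on the bench; origin at the centre of its underside, z up through the lens. 106 g, give or take 40 percent.
- eyepiece_1: One of two alike eyepieces (not an objective): narrow metal tube 25 mm in diameter and 26 mm high below, wider metal head 36 mm in diameter above it, and a black rubber eyecup flaring to 42 mm on top; 54 mm tall. Stands upright, loose; origin at the centre of its underside.
- eyepiece_2: The other of two alike eyepieces (not an objective): narrow metal tube 25 mm in diameter and 26 mm high below, wider metal head 36 mm in diameter above it, and a black rubber eyecup flaring to 42 mm on top; 54 mm tall. Stands upright, loose; origin at the centre of its underside.

How it is judged:
At the end, for the whole second after the job is handed in: Each objective stands upright (within 0.1 rad) and at rest on the floor of its bay (height within 3 mm, at most 12 mm off the bay centre along or across): shortest next to the knob, then by length to the longest in the far bay. Both eyepieces are within 30 mm of where they stood (x of objective_40 in the frame of caddy between 0.063 and 0.087 m and y of objective_40 in the frame of caddy between -0.012 and 0.012 m and z of objective_40 in the frame of caddy between 0.001 and 0.007 m and angle between each of objective_40, objective_50, objective_60, objective_70's own z axis and vertical below 0.1 rad and linear speed of each of objective_40, objective_50, objective_60, objective_70 below 0.02 m/s and x of objective_50 in the frame of caddy between 0.013 and 0.037 m and y of objective_50 in the frame of caddy between -0.012 and 0.012 m and z of objective_50 in the frame of caddy between 0.001 and 0.007 m and x of objective_60 in the frame of caddy between -0.037 and -0.013 m and y of objective_60 in the frame of caddy between -0.012 and 0.012 m and z of objective_60 in the frame of caddy between 0.001 and 0.007 m and x of objective_70 in the frame of caddy between -0.087 and -0.063 m and y of objective_70 in the frame of caddy between -0.012 and 0.012 m and z of objective_70 in the frame of caddy between 0.001 and 0.007 m and distance of each of eyepiece_1, eyepiece_2 from where it was at the start of the episode below 0.03 m); the robot touches nothing.
It fails at once if eyepiece_1 is moved more than 30 mm or tipped over (distance of eyepiece_1 from where it was at the start of the episode above 0.03 m or angle between eyepiece_1's own z axis and vertical above 0.5 rad).
It fails at once if eyepiece_2 is moved more than 30 mm or tipped over (distance of eyepiece_2 from where it was at the start of the episode above 0.03 m or angle between eyepiece_2's own z axis and vertical above 0.5 rad).
It also fails if it takes over 106 s, if anything falls off the work surface, if the arm or the gripper's body presses on something with over 40 N, if the wrist force passes 120 N, or if a joint passes its speed limit or range.

## Working session

There is one attempt and no reset: what is moved stays moved. The work goes in short steps, each a Python script; the robot and the scene stay as the last script left them, time stands still between calls to the robot, and variables do not carry over. Pictures are saved under pics/ and viewed, at most 14 in all, crops included, and the job is handed in when it is done.

```bash
mkdir -p pics; ls; python3 - <<'E'
from workcell import env
import cv2
for n in ("scene","top"):
    cv2.imwrite(f"pics/{n}0.png",env.read_camera(n)[:,:,::-1]); print(n,env.camera_info(n))
print(env.camera_info("wrist"),env.get_obs(),env.grip_point_offset)
E
```

```text
pics
scene {'fx': 593.7732258041692, 'fy': 593.7732258041692, 'cx': 328.3210114232511, 'cy': 234.5272508444143, 'k1': 0.026601969160189403, 'rvec': array([ 1.52939398,  2.09278671, -0.82943977]), 'tvec': array([ 0.15450347, -0.32373821,  1.28467498])}
top {'fx': 447.24605489004995, 'fy': 447.24605489004995, 'cx': 312.98437667809395, 'cy': 240.71917874435067, 'k1': -0.055882544071648915, 'rvec': array([ 2.10104916, -2.16214304,  0.14204462]), 'tvec': array([0.03171454, 0.468659  , 0.89324314])}
{'fx': 349.9453530145647, 'fy': 349.9453530145647, 'cx': 319.26822564384656, 'cy': 241.587843063913, 'k1': -0.008796214747572357, 'tool_from_camera': array([[-7.79401379e-04, -9.51697202e-01, -3.07037176e-01,
         7.89050759e-02],
       [ 9.99999696e-01, -7.46897268e-04, -2.23364162e-04,
        -1.01568517e-03],
       [-1.67501803e-05, -3.07037257e-01,  9.51697495e-01,
        -1.42158161e-01],
       [ 0.00000000e+00,  0.00000000e+00,  0.00000000e+00,
         1.00000000e+00]])} {'time': 0.1, 'joints': array([-1.25601956e+00,  1.26321379e-01, -4.04973609e-02,  1.40538481e+00,
       -1.96830249e-05,  1.57079996e+00]), 'qd': array([-0.00019029, -0.00085644,  0.00350586,  0.00186872, -0.00224234,
        0.00024758]), 'joint_efforts': array([-6.58876797e-04, -4.36901021e+01,  3.53609169e+01,  1.35912001e-02,
        5.48804837e-05,  1.82077287e-08]), 'tcp_pos': array([ 0.16242588, -0.4988659 ,  0.23060986]), 'ee_rot': array([-3.14018543e+00,  1.96881135e-05,  3.14773164e-01]), 'force': array([ 0.03641335, -0.0168315 , -0.40298909]), 'wrist_torque': array([-0.02304985,  0.01726305,  0.02612124]), 'grasp_force': 0.0, 'opening': 1.0024426745617785} 0.0187
```

View pics/top0.png

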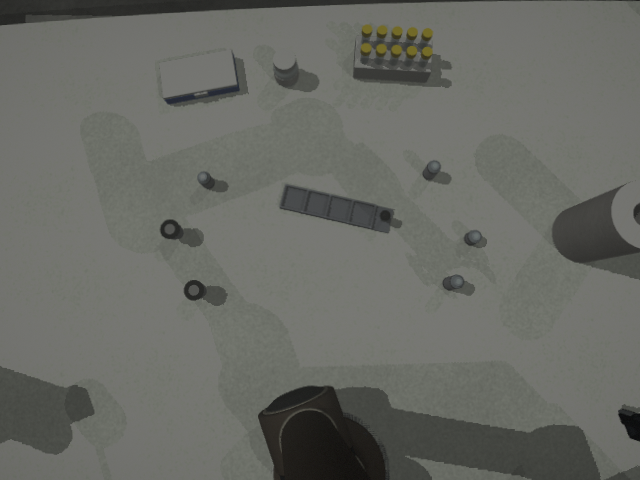

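View pics/scene0.png

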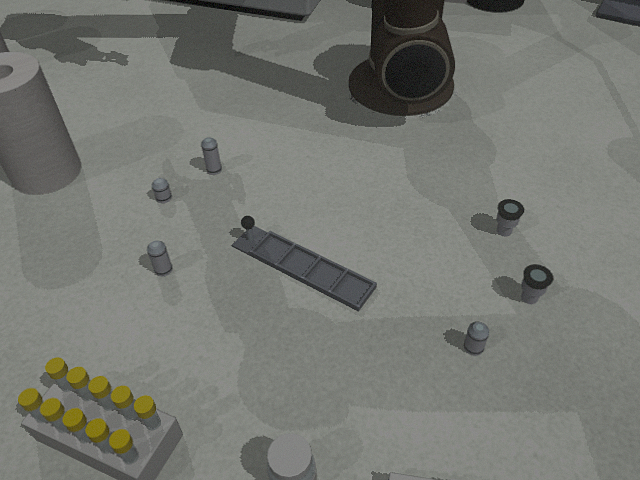

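The top view shows objectives near (205,180), (432,170), (474,238) and (455,283). The eyepieces are at (170,230) and (195,290), and the caddy runs from (285,195) to (392,222) with its knob on the right. The scene view shows objectives at (477,337), (158,257), (162,189) and (210,155). I'll zoom in next for sub-pixel points.

```bash
python3 - <<'E'
import cv2,numpy as np
def crop(n,c,w,h,s):
    im=cv2.imread(f"pics/{n}0.png"); x,y=c
    p=cv2.resize(im[y-h//2:y+h//2,x-w//2:x+w//2],None,fx=s,fy=s,interpolation=cv2.INTER_CUBIC)
    p=np.clip(p.astype(float)*1.6,0,255).astype(np.uint8)
    for i in range(0,w,10): cv2.line(p,(i*s,0),(i*s,6),(0,0,255),1)
    for i in range(0,h,10): cv2.line(p,(0,i*s),(6,i*s),(0,0,255),1)
    cv2.putText(p,f"{x-w//2},{y-h//2}",(10,18),0,.4,(0,0,255),1); return p
T=[(205,180),(432,170),(474,238),(455,283)];S=[(477,337),(158,257),(162,189),(210,155)]
a=np.vstack([np.hstack([crop("top",c,40,50,5) for c in T]),np.hstack([crop("scene",c,40,50,5) for c in S])])
b=np.vstack([crop("top",(340,210),130,60,5),crop("scene",(305,262),160,100,4)[:300,:650]]) if 0 else None
cv2.imwrite("pics/obj.png",a)
cv2.imwrite("pics/cadt.png",crop("top",(338,208),130,70,6)); cv2.imwrite("pics/cads.png",crop("scene",(306,262),160,110,5))
E
```

```text
(no output)
```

View pics/obj.png

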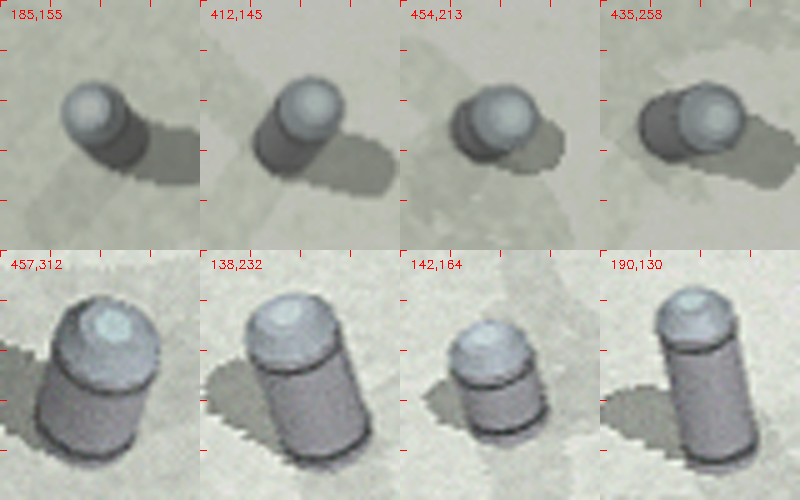

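View pics/cadt.png

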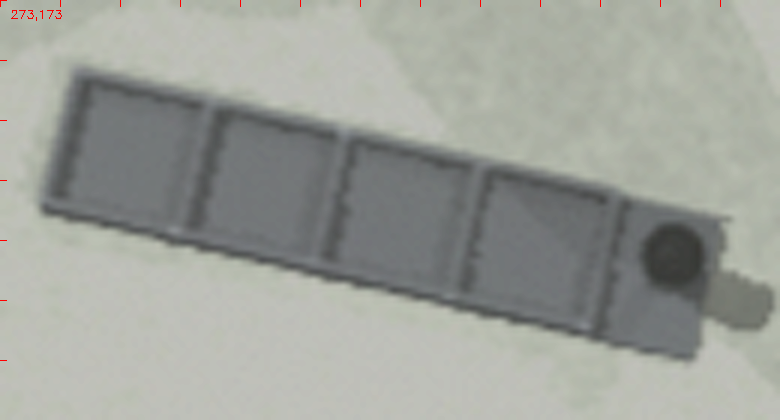

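View pics/cads.png

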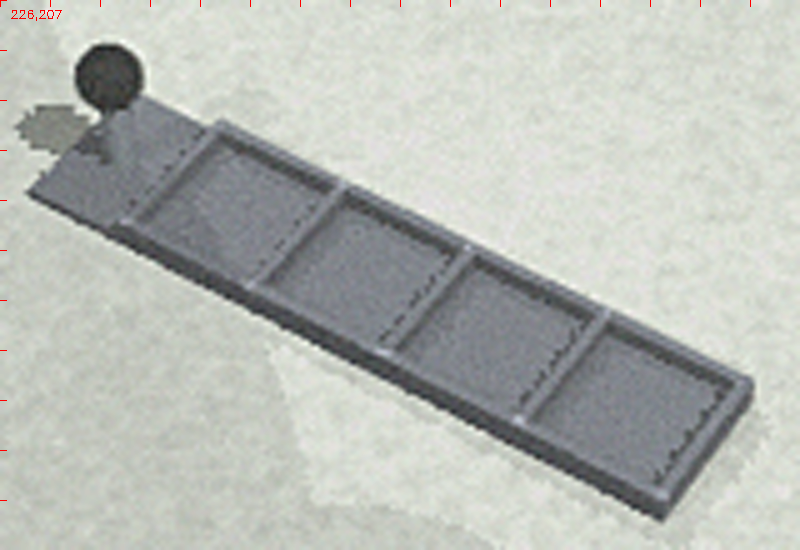

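```bash
cat > h.py <<'E'
import numpy as np,cv2
from workcell import env
from scipy.optimize import least_squares
def cam(n):
    i=env.camera_info(n); return i
def proj(n,P,info=None,Tw=None):
    i=info or cam(n)
    K=np.array([[i["fx"],0,i["cx"]],[0,i["fy"],i["cy"]],[0,0,1]])
    return cv2.projectPoints(np.array(P,float).reshape(-1,3),i["rvec"],i["tvec"],K,np.array([i["k1"],0,0,0,0]))[0][:,0]
def tri(a,b):
    f=lambda p:np.r_[proj("top",p)[0]-a,proj("scene",p)[0]-b]
    r=least_squares(f,[.4,0,.03],x_scale=.1); return r.x,np.abs(r.fun).max()
E
cat > m.py <<'E'
from h import *
c=lambda x0,y0,s,p:np.array([x0,y0])+(np.array(p)+.5)/s-.5
print([round(float(v),3) for v in (-cv2.Rodrigues(cam("top")["rvec"])[0].T@cam("top")["tvec"])])
tl=[c(185,155,5,(90,107)),c(412,145,5,(114,101)),c(454,213,5,(105,115)),c(435,258,5,(116,116))]
sl=[c(457,312,5,(111,73)),c(138,232,5,(92,63)),c(142,164,5,(88,83)),c(190,130,5,(93,48))]
for n,a,b in zip("ABCD",tl,sl): p,e=tri(a,b); print(n,p.round(4),round(e,2))
ct=[c(273,173,6,p) for p in [(80,70),(43,207),(674,256),(622,192)]]
cs=[c(226,207,5,p) for p in [(663,497),(752,380),(109,77),(122,222)]]
# match order by either assignment
for order in [(0,1,2,3),(1,0,2,3)]:
    print([ (tri(a,cs[k])[0].round(4).tolist(),round(tri(a,cs[k])[1],2)) for a,k in zip(ct,order)])
for n,a,b in [("E1",(170,229.5),(537,276)),("E2",(194.5,290),(510.5,209))]: print(n,tri(np.array(a),np.array(b)))
E
python3 m.py
```

```text
[0.327, 0.001, 0.955]
A [0.6113 0.2484 0.0544] 0.8
B [ 0.6155 -0.2355  0.0634] 1.12
C [ 0.4685 -0.315   0.0441] 0.22
D [ 0.3747 -0.2633  0.074 ] 0.67
[([0.5987, 0.0771, 0.0125], np.float64(1.25)), ([0.5484, 0.091, 0.012], np.float64(1.06)), ([0.5164, -0.131, 0.0451], np.float64(0.69)), ([0.5469, -0.1176, 0.0126], np.float64(0.96))]
[([0.5827, 0.0899, 0.0538], np.float64(8.93)), ([0.5638, 0.0774, -0.034], np.float64(6.78)), ([0.5164, -0.131, 0.0451], np.float64(0.69)), ([0.5469, -0.1176, 0.0126], np.float64(0.96))]
E1 (array([0.49922759, 0.31531045, 0.05319068]), np.float64(0.5651660967060081))
E2 (array([0.37266361, 0.26326753, 0.05315141]), np.float64(1.145148115595731))
```

```bash
cat >> h.py <<'E'
def wcam(obs):
    i=env.camera_info("wrist"); from scipy.spatial.transform import Rotation as R
    T=np.eye(4); T[:3,:3]=R.from_euler("xyz",obs["ee_rot"]).as_matrix(); T[:3,3]=obs["tcp_pos"]
    M=np.linalg.inv(T@i["tool_from_camera"]); i=dict(i); i["rvec"]=cv2.Rodrigues(M[:3,:3])[0]; i["tvec"]=M[:3,3]; return i
def cad2w(q,P):
    c,s=np.cos(q[2]),np.sin(q[2]); P=np.atleast_2d(P)
    return np.c_[q[0]+c*P[:,0]-s*P[:,1],q[1]+s*P[:,0]+c*P[:,1],P[:,2]]
E
cat > f.py <<'E'
from m import *
mod=np.array([[-.102,.027,.011],[-.102,-.027,.011],[.122,0,.043],[.102,.027,.011]])
r=least_squares(lambda q:np.r_[(proj("top",cad2w(q,mod))-ct).ravel(),(proj("scene",cad2w(q,mod))-cs).ravel()],[.55,-.013,-1.83],x_scale=[.1,.1,1])
print("caddy",r.x.round(4),r.fun.round(1))
rt=least_squares(lambda q:(proj("top",cad2w(q,mod))-ct).ravel(),r.x,x_scale=[.1,.1,1]); print(rt.x.round(4))
rs=least_squares(lambda q:(proj("scene",cad2w(q,mod))-cs).ravel(),r.x,x_scale=[.1,.1,1]); print(rs.x.round(4))
for n,h,a,b in zip("ABCD",(.05,.06,.04,.07),tl,sl):
    g=[least_squares(lambda p:proj(k,[*p,h])[0]-v,[.5,0]).x.round(4) for k,v in (("top",a),("scene",b))]; print(n,g)
yaw=r.x[2]+np.pi
env.reach([.4685-.03,-.315,.20],[np.pi,0,yaw])
o=env.get_obs(); im=env.read_camera("wrist")[:,:,::-1].copy(); w=wcam(o)
for p in [[.4685,-.315,.04],[.4685,-.315,0],[.3747,-.2633,.07]]:
    u=proj("",p,w)[0]; print(u.round(1)); cv2.drawMarker(im,tuple(int(v) for v in u.round()),(0,0,255),0,8,1)
cv2.imwrite("pics/w1.png",im); print(o["time"],o["tcp_pos"],o["ee_rot"])
E
python3 f.py | tail -16
```

```text
[([0.5987, 0.0771, 0.0125], np.float64(1.25)), ([0.5484, 0.091, 0.012], np.float64(1.06)), ([0.5164, -0.131, 0.0451], np.float64(0.69)), ([0.5469, -0.1176, 0.0126], np.float64(0.96))]
[([0.5827, 0.0899, 0.0538], np.float64(8.93)), ([0.5638, 0.0774, -0.034], np.float64(6.78)), ([0.5164, -0.131, 0.0451], np.float64(0.69)), ([0.5469, -0.1176, 0.0126], np.float64(0.96))]
E1 (array([0.49922759, 0.31531045, 0.05319068]), np.float64(0.5651660967060081))
E2 (array([0.37266361, 0.26326753, 0.05315141]), np.float64(1.145148115595731))
caddy [ 0.5469 -0.0139 -1.8332] [-1.4  0.3 -1.3  0.9 -0.4  1.  -0.2  0.7 -0.7  1.  -0.2 -0.1 -0.6  0.2
 -1.5  0.1]
[ 0.5484 -0.0157 -1.8326]
[ 0.5458 -0.013  -1.8338]
A [array([0.613 , 0.2479]), array([0.6079, 0.2494])]
B [array([ 0.6177, -0.2388]), array([ 0.613 , -0.2363])]
C [array([ 0.4694, -0.3169]), array([ 0.4647, -0.3177])]
D [array([ 0.3755, -0.2659]), array([ 0.3703, -0.2649])]
[352.8 213. ]
[349.1 203.8]
[224.  190.2]
1.3583 [ 0.43803323 -0.31564552  0.20012491] [3.14157810e+00 4.35898562e-04 1.30690647e+00]
```

View pics/w1.png

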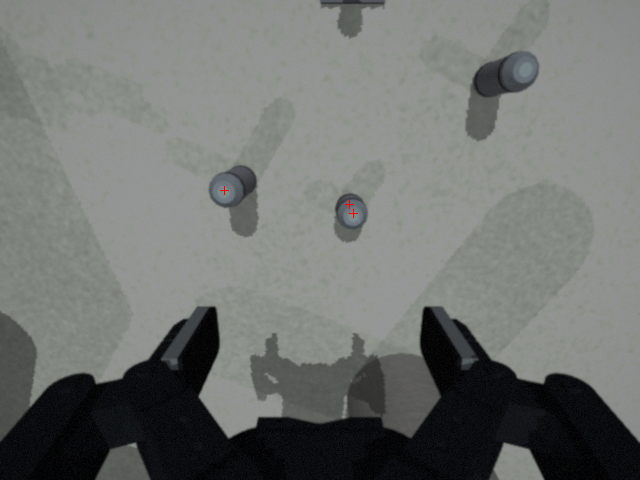

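The wrist view agrees with the triangulation to about 1–2 px: the 40 is at (351,212) and the 70 at (224,190). I'll grasp the shortest and check the caddy from close by.

```bash
cat >> h.py <<'E'
Q=np.array([.5469,-.0139,-1.8332]); YAW=Q[2]+np.pi; RPY=[np.pi,0,YAW]
def pick(x,y,zt,hov=.13):
    env.command_gripper(.75)
    env.reach([x,y,hov],RPY); env.line_to([x,y,zt]); env.command_gripper(0,40)
    o=env.get_obs(); print("grip",round(o["opening"],3),round(o["grasp_force"],1),o["tcp_pos"].round(4))
    env.line_to([x,y,hov+.02],v=.25); o=env.get_obs(); print("lifted",round(o["opening"],3),round(o["grasp_force"],1))
def hover(bx,z=.15,q=Q):
    p=cad2w(q,[bx,0,z])[0]; env.reach(p,RPY); return p
def place(bx,zt,q=Q):
    p=hover(bx,.15,q); env.line_to([p[0],p[1],zt+.02],v=.2); env.line_to([p[0],p[1],zt+.005],v=.05)
    o=env.get_obs(); print("placed",o["tcp_pos"].round(4),o["force"].round(1))
    env.command_gripper(.7); env.line_to([p[0],p[1],.15],v=.25); print("t",env.get_obs()["time"])
E
python3 - <<'E'
from h import *
pick(.468,-.3155,.011)
hover(.025,.20)
o=env.get_obs(); im=env.read_camera("wrist")[:,:,::-1].copy(); w=wcam(o)
m=[[sx,sy,.011] for sx in(-.102,-.05,0,.05,.102) for sy in(-.027,.027)]+[[.122,0,.043]]
for u in proj("",cad2w(Q,m),w): cv2.drawMarker(im,tuple(int(v) for v in u.round()),(0,0,255),0,8,1)
cv2.imwrite("pics/w2.png",im); print(o["time"])
E
```

```text
grip 0.311 39.2 [ 0.4686 -0.3159  0.012 ]
lifted 0.311 39.4
5.35
```

View pics/w2.png

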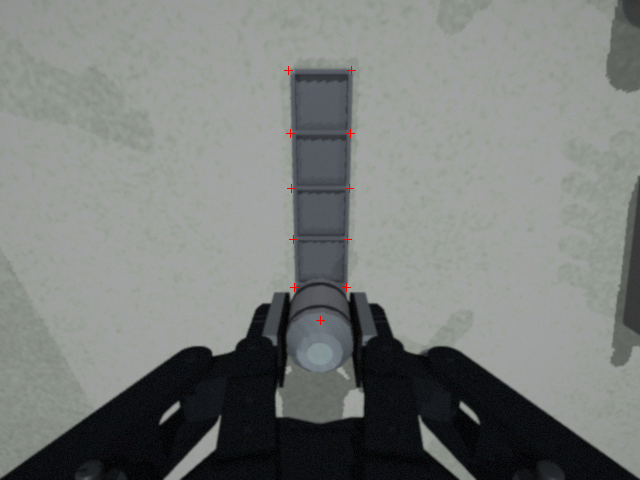

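The caddy corners line up with the predictions to about 1 px, and the 40 sits upright in the grip. I'll go ahead and place it.

```bash
python3 - <<'E'
from h import *
place(.075,.012)
pick(.6118,.2485,.02); place(.025,.021)
o=env.get_obs(); cv2.imwrite("pics/w3.png",env.read_camera("wrist")[:,:,::-1])
E
```

```text
placed [ 0.5272 -0.0863  0.0168] [ 0.3 -0.7 -0.2]
t 8.075
grip 0.309 39.5 [0.6124 0.2488 0.0212]
lifted 0.312 39.4
placed [ 0.5402 -0.0381  0.0259] [ 0.8 -0.6 -0.8]
t 14.9167
```

View pics/w3.png

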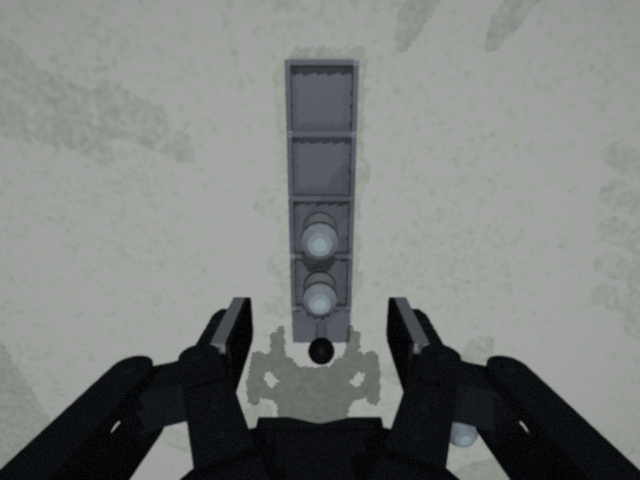

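The first two objectives stand upright in their bays, at (319,295) and (320,240). Next are the 60 and the 70.

```bash
python3 - <<'E'
from h import *
pick(.6155,-.2370,.028); place(-.025,.029)
pick(.3742,-.2645,.035); place(-.075,.036)
p=cad2w(Q,[.0,0,.25])[0]; env.line_to(p); env.pause(.3)
o=env.get_obs(); w=wcam(o); im=env.read_camera("wrist")[:,:,::-1].copy()
for x,h in zip((.075,.025,-.025,-.075),(.044,.054,.064,.074)):
    u=proj("",cad2w(Q,[x,0,h]),w)[0]; cv2.drawMarker(im,tuple(int(v) for v in u.round()),(0,0,255),0,8,1)
env.reach([.163,-.499,.231],RPY); t=env.read_camera("top")[:,:,::-1].copy(); s=env.read_camera("scene")[:,:,::-1].copy()
for x,h in zip((.075,.025,-.025,-.075),(.044,.054,.064,.074)):
    for n,i in(("top",t),("scene",s)):
        u=proj(n,cad2w(Q,[x,0,h]))[0]; i[int(round(u[1])),int(round(u[0]))]=(0,0,255)
a=np.vstack([cv2.resize(t[170:250,140:420],None,fx=2.8,fy=2.8),cv2.resize(s[195:315,210:390],(784,370))[:, :784]])
cv2.imwrite("pics/f1.png",a); cv2.imwrite("pics/w4.png",im); print(env.get_obs()["time"])
E
```

```text
grip 0.312 39.4 [ 0.6161 -0.2372  0.0291]
lifted 0.311 39.4
placed [0.5533 0.0103 0.034 ] [ 1.1 -0.2 -0.9]
t 21.0917
grip 0.316 39.3 [ 0.3747 -0.2649  0.0359]
lifted 0.314 39.4
placed [0.5662 0.0586 0.0409] [-0.1  0.3 -0.7]
t 27.8333
31.4833
```

View pics/w4.png

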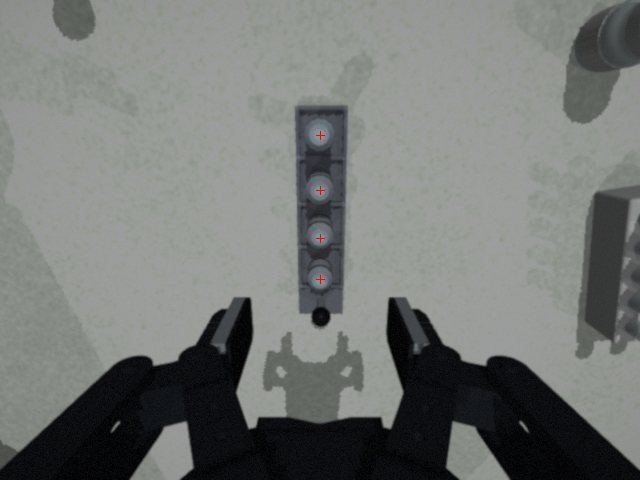

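View pics/f1.png

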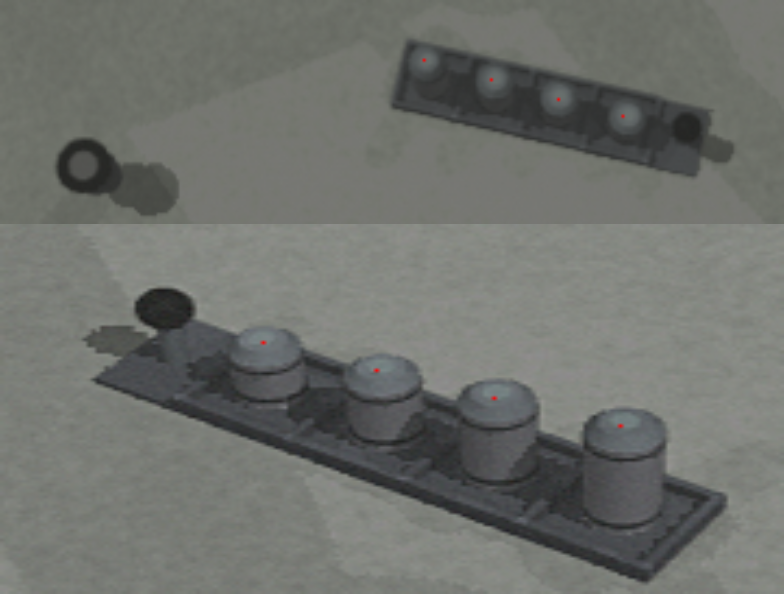

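All four objectives stand upright, with their lens centres on the predicted points in every view. They are in the right order, shortest beside the knob. I'll hand it in.

```bash
python3 -c "
from workcell import env
print(env.sign_off())"
```

```text
the job is handed in; nothing more can be done
None
```

The job is handed in at about 31 s of robot time: all four objectives stand upright in their bays in order of length, shortest next to the knob, and the arm never went near the eyepieces; no verdict was returned.

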